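# Feel a slide knob into the hidden socket of a lock bolt and throw the bolt

## Robot

A 7-joint arm with a two-finger parallel gripper is mounted at the origin on a cart in front of the work surface, level with it; the furniture and walls round the work are solid. World frame = base frame: x ahead of the robot, y to its left, z up, the work surface at z = 0. Lengths are in m, angles in degrees, forces in N, time in s.
With the tool pointing down it reaches from about 0.425 to 0.875 m from the base axis. Payload 8.4 kg.
Tool frame: the origin (TCP) lies at the very end of the fingers, on their centre line; the grasp point (between the pads) lies 19 mm behind it; z points along the fingers, y is the line along which they close (so a half turn about z gives the same grasp; the last joint's range is limited). The gripper opens to 87 mm and grips with 3 to 60 N. Pads are 19 mm wide; open, the fingers measure 117 mm over their backs; the gripper's body (75 mm by 190 mm) begins 51 mm behind the grasp point.
Start: joints at [64.045, 19.091, 2.286, 83.961, -0.768, 76.965, -3.352], TCP at [0.225, -0.61, 0.223] pointing down, gripper open.
Joint ranges: [-147.57, 147.57], [-21.85, 119.76], [-74.77, 79.35], [14.55, 137.4], [-85.83, 265.84], [4.83, 119.75], [-152.11, 152.11]. Speed limits (degrees/s): [127.2, 127.2, 159.86, 159.86, 180, 180, 180].

## Interface

Orientations are given as [roll, pitch, yaw] about the fixed x, y, z axes, in that order (R = Rz(yaw) Ry(pitch) Rx(roll)).
In Python, from workcell import * gives the robot as it stands. Calls block until the motion is done:
- goto(position, orientation): joint-space move of the TCP to a pose.
- move_l(position, rot=None, rate=0.15, guard=None): straight line of the TCP; rot=None keeps the orientation; rate is the mean speed in m/s. With guard (N) it stops when the force on the tool has changed by that much, and returns True; else False.
- goto_joints(angles): joint-space move.
- set_gripper(opening): opening from 0.0 (shut) to 1.0 (fully open); the grip force is fixed at half the most; returns when the fingers have stopped.
- pause(seconds).
- solve_ik(position, orientation): joint angles nearest the present ones, or None.
- get_image(name): name is "scene" or "side" or "wrist"; returns the picture (420x560x3 uint8, red, green, blue); there is no depth.
- camera_params(name): a dict with "fovy" (degrees; the focal length in pixels is half the picture's height over the tangent of half this angle, whatever the lens; pixels are square), "cx", "cy" (the principal point, pixels), "D" ([k1, k2, p1, p2, k3] as OpenCV has them; the pictures are not rectified), "R" (3x3) and "t" (3): a world point X has camera coordinates R X + t. Camera axes: x right, y down, z forward; pixel columns grow to the right and rows downward; lengths in m; the calibration is good to about 2 mm. A picture is of the moment at which its call begins: read the wrist's pose just before it. camera_params takes no time and is no camera call; for the wrist camera it gives the pose at the moment of the call.
A pose or a line that the arm cannot do raises PlanningError and nothing moves.
- job_done(): hands the job in; it is judged then, once.
Trained networks look in the newest picture that a camera, given by its name, has taken for a name from the list of things; names that differ only in an ending like _2 or _b are one class to them, and where a whole thing is asked for, a point or a joint stands for the part that bears it (a point fixed in the world has none). Each returns a list of dicts, best first, with "conf" (0 to 1); they miss things now and then, are a little off and sometimes report something else, mostly with a low value. They report only what shows in the picture. A call takes as long as a camera call. They do not tell look-alikes from the thing itself.
- look_for(camera, query): "position" ([x, y, z] in m, in world coordinates, good to about 4 mm: the middle of the surface that is visible of it).
Readings, each from a call of its own:
- current_t(): time.
- current_joint_positions(): joint angles.
- current_joint_velocities(): joint speeds.
- current_joint_efforts(): joint torques, N m.
- current_eef_pos(): TCP position.
- current_eef_rot(): TCP orientation.
- current_force(): force on the tool from outside, world axes, zero at the start.
- current_torque(): the same for the moment, N m.
- current_finger_gap(): opening from 0.0 (shut) to 1.0 (fully open).
- current_grip_force(): force on a finger pad.
Only numpy, scipy, OpenCV 4.12 (cv2) and the standard library are available. Lean on these libraries where they do the work, as an engineer would, in place of code of your own. Each camera call takes 0.05 s, during which the arm holds its last target. There are 200 camera calls.

## Task

Fit the black slide knob to the rim lock: take it from the parts block, put its shank through the slot in the lock's cover and draw it lightly along the bolt underneath until you feel it drop into the bolt's hidden socket; stop there, with the bolt still drawn back, and push the knob home until its collar lies flat on the cover. Then slide the bolt all the way out with it and let go, leaving the knob seated and upright. Feel your way: never push the knob against the lock with more than about 5 kg (50 N), and leave the other two fittings and the tools on the bench where they are.

Things in the scene. Friction and masses are not known exactly. Their poses are not given: they have to be found in the camera images.
- rim_lock: Grey rim lock screwed on a pale timber block 118 x 238 x 26 mm, all fixed. Origin at bench height under the lock; z up; +y is the way the bolt is thrown, towards the keep (smaller grey box beyond a 5 mm gap). The lock case is 84 mm wide (x), from y = -120 to +30 mm; its flat cover face is at z = 58 mm, 3 mm thick, with one straight slot along y.
- slot_mid (a point): Middle of the slot, on the cover face (rim_lock x 0, y -48, z 58 mm; axes as rim_lock). The slot is 11 mm wide and runs 35 mm either way in y. A limp slit rubber dust seal in it hides what lies below and gives way without force. Under all of the slot, 4.5 mm below the cover face, is the flat top of the bolt's tail (one piece with the bolt) with the socket in it.
- slot_rear (a point): Rear end of the slot, on the cover face (rim_lock x 0, y -83, z 58 mm). The socket in the bolt's tail is a straight-sided pocket 10 mm long (y), 14 mm wide (x), 12 mm deep. With the bolt drawn back its centre is somewhere 7 to 41 mm ahead (+y) of this point; it is set differently on every lock and no reading gives it.
- bolt (a joint): Throw of the steel bolt in m: 0 = drawn back against its rear stop, nose flush with the case (as at the start; it cannot go further back); 0.020 = fully out on its front stop, nose in the keep. It slides along rim_lock +y with about 10 N of friction and stays where it is left; both stops are hard.
- slide_knob: The wanted part, 40 to 85 g: black bar-shaped nylon knob on a steel shank. Origin: centre of the underside of its round collar (26 mm diameter, 3 mm thick); z up. The grip is a bar 28 mm (x) by 14 mm (y, the sides to pinch), from z = 3 to 29 mm. It stands upright in one of the parts block's three holes, collar on the wood.
- knob_collar (a point): Centre of the underside of the slide knob's collar. Below it the round shank: 8 mm diameter, 12.5 mm long, with a 1.5 mm bevelled foot; it may be turned any way. Resting on the bolt's tail through the slot the collar stands 8 mm above the cover; dropped into the socket, it lies flat on the cover.
- parts_block: Brown wooden parts block 130 (x) x 56 (y) x 32 mm, fixed; origin at the centre of its underside. Three holes, 11 mm wide, 20 mm deep, in its top at x = -42, 0 and +42 mm hold the three fittings; which stands in which hole varies, each with its x along the block's x.
- brass_knob: Round brass knob, 26 mm diameter, 29 mm above the wood, standing in the parts block; not wanted. Origin under its collar.
- grey_turn: Tapered six-sided grey turn, 22 mm wide, 22 mm above the wood, standing in the parts block; not wanted. Origin under its collar.
- small_hammer_1: Small hammer with wooden handle, 252 x 75 x 23 mm, lying at the back; bystander. Origin under its centre.
- marker: White marker with black cap, 127 x 18 x 18 mm, lying; bystander.
- brush: Chip brush with pale wooden handle and dark bristles, 191 x 40 x 14 mm, lying at the back; bystander.
Not all that is in view belongs to the job. Leave any turquoise look-alike of the slide_knob alone.

How it is judged:
By the outcome, as a careful person would: the job done as asked, in the order asked, and still so for the second after the job is handed in, with the robot touching nothing.
It also fails if it takes over 58 s, if anything falls off the work surface, if the arm or the gripper's body presses on something with over 40 N, if the wrist force passes 120 N, or if a joint passes its speed limit or range.

## Working session

There is one attempt and no reset: what is moved stays moved. The work goes in short steps, each a Python script; the robot and the scene stay as the last script left them, time stands still between calls to the robot, and variables do not carry over. Pictures are saved under pics/ and viewed, at most 10 in all, crops included, and the job is handed in when it is done.

```bash
mkdir -p pics; ls
cat > h.py <<'E'
from workcell import *
import numpy as np, cv2
def K(p,h=420):
    f=h/2/np.tan(np.radians(p["fovy"])/2); return np.array([[f,0,p["cx"]],[0,f,p["cy"]],[0,0,1.]])
def ray(p,uv):
    n=cv2.undistortPoints(np.array([[uv]],float),K(p),np.array(p["D"],float))[0,0]
    R=np.array(p["R"]);t=np.array(p["t"]); return -R.T@t, R.T@np.array([n[0],n[1],1.])
def at_z(p,uv,z):
    c,d=ray(p,uv); return c+d*(z-c[2])/d[2]
def proj(p,X):
    R=np.array(p["R"]); return cv2.projectPoints(np.array(X,float).reshape(-1,1,3),cv2.Rodrigues(R)[0],np.array(p["t"],float),K(p),np.array(p["D"],float))[0][:,0]
def tri(obs):
    A=np.zeros((3,3));b=np.zeros(3)
    for p,uv in obs:
        c,d=ray(p,uv);d=d/np.linalg.norm(d);M=np.eye(3)-np.outer(d,d);A+=M;b+=M@c
    return np.linalg.solve(A,b)
def save(n,im): cv2.imwrite("pics/"+n+".png",im[:,:,::-1])
E
python3 - <<'E'
from h import *
for c in("scene","side"):
    im=get_image(c);save(c+"0",im);p=camera_params(c);print(c,-np.array(p["R"]).T@p["t"])
    for q in("slide_knob","rim_lock","parts_block","brass_knob","grey_turn"):
        print(q,[(np.round(d["position"],3).tolist(),round(d["conf"],2),proj(p,d["position"])[0].round().tolist()) for d in look_for(c,q)[:3]])
print(current_t())
E
```

```text
pics
scene [0.02944714 0.9643659  0.46226776]
slide_knob [([0.351, 0.428, 0.03], 0.75, [324.0, 263.0]), ([0.483, 0.432, 0.05], 0.52, [270.0, 235.0])]
rim_lock [([0.412, 0.234, 0.044], 0.69, [346.0, 211.0])]
parts_block [([0.478, 0.442, 0.022], 0.61, [269.0, 249.0])]
brass_knob [([0.524, 0.445, 0.05], 0.43, [251.0, 232.0])]
grey_turn [([0.444, 0.415, 0.041], 0.6, [289.0, 241.0])]
side [ 0.817423   -0.16728183  0.98056795]
slide_knob [([0.358, 0.42, 0.034], 0.65, [220.0, 149.0]), ([0.492, 0.42, 0.052], 0.53, [273.0, 168.0])]
rim_lock [([0.436, 0.175, 0.055], 0.94, [188.0, 247.0])]
parts_block [([0.494, 0.408, 0.034], 0.87, [272.0, 177.0]), ([0.455, 0.406, 0.05], 0.6, [255.0, 166.0]), ([0.436, 0.181, 0.056], 0.34, [189.0, 244.0])]
brass_knob [([0.532, 0.436, 0.057], 0.51, [294.0, 168.0])]
grey_turn [([0.455, 0.408, 0.05], 0.71, [255.0, 166.0])]
0.6
```

Run:
```python
import cv2,numpy as np
a=cv2.imread("pics/scene0.png");b=cv2.imread("pics/side0.png")
cv2.imwrite("pics/s0c.png",cv2.resize(a[150:350,150:450],(800,533),interpolation=3))
cv2.imwrite("pics/d0c.png",cv2.resize(b[110:330,110:400],(790,600),interpolation=3))
```

```text
(no output)
```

View pics/s0c.png

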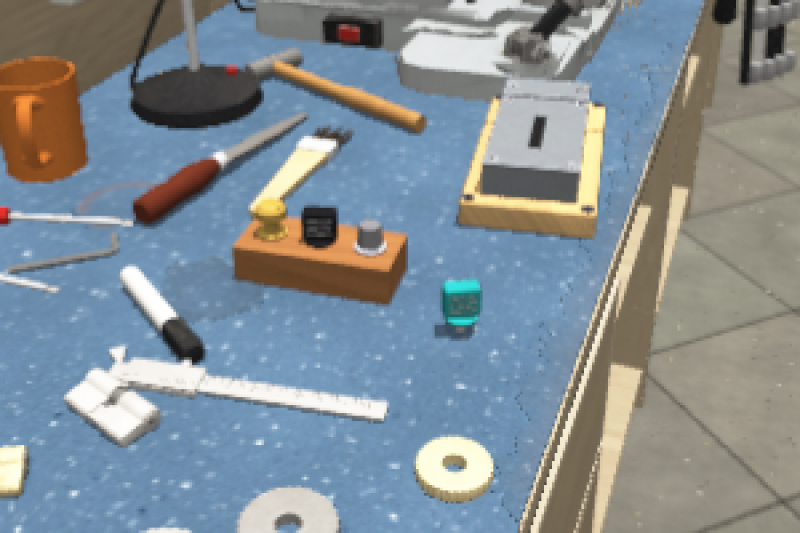

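View pics/d0c.png

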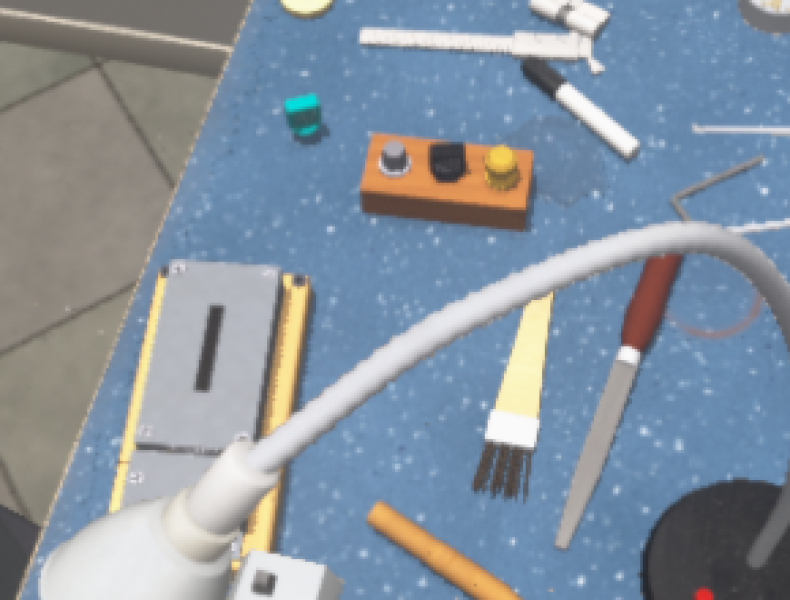

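The black knob (scene ~(270,235), side ~(273,168)) is in the middle hole. The other slide-knob candidate, at scene (324,263), is the turquoise look-alike standing on the bench, so black fits the description. The crop confirms it. The lock's keep faces about −y in the world, and a lamp hangs near it. I need the full view to place the lamp.

View pics/scene0.png

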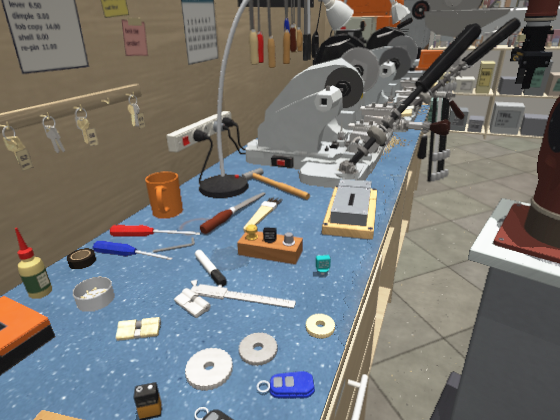

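View pics/side0.png

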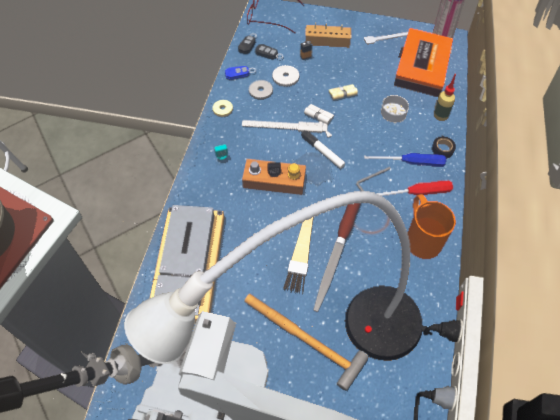

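```bash
python3 - <<'E'
from h import *
s,d=camera_params("scene"),camera_params("side")
for n,a,b in [("lamphead",(338,12),(165,325)),("lampneck",(328,0),(195,290)),("joint",(350,168),(125,365)),("black",(270,228),(273,166)),("turq",(322,262),(221,150)),("lamp base",(223,184),(385,320)),("slot",(351.5,199),(187,238))]:
    X=tri([(s,a),(d,b)]);print(n,X.round(3),proj(s,X)[0].round(1),proj(d,X)[0].round(1))
# lever end: ray of scene at assumed x's
for uv in((360,150),(410,98),(478,28),(520,25)):
    c,r=ray(s,uv); print(uv,[(c+r*(k-c[1])/r[1]).round(2).tolist() for k in(0.1,0,-.1,-.2,-.4)])
print(at_z(d,(0,390),.3),at_z(d,(0,390),.4),at_z(d,(110,370),.15))
# lamp head axis height range from side ray at x of lamp
for uv in((338,28),(325,12)):
    c,r=ray(s,uv); print(uv,[(c+r*(k-c[1])/r[1]).round(2).tolist() for k in(0.2,.1,0)])
E
ls
```

```text
lamphead [ 0.628 -0.062  0.46 ] [337.3  12.2] [163.2 324.9]
lampneck [ 0.642 -0.024  0.488] [326.1   0.4] [189.9 290. ]
joint [ 0.505 -0.051  0.055] [365.5 164.3] [152.1 365.4]
black [0.492 0.419 0.058] [270. 228.] [273. 166.]
turq [0.358 0.424 0.027] [321.9 262. ] [220.9 150. ]
lamp base [0.829 0.232 0.012] [222.8 184. ] [384.6 320.1]
slot [0.422 0.191 0.056] [350.9 199.1] [186.2 238. ]
(360, 150) [[0.45, 0.1, 0.15], [0.5, 0.0, 0.11], [0.55, -0.1, 0.08], [0.6, -0.2, 0.04], [0.7, -0.4, -0.03]]
(410, 98) [[0.34, 0.1, 0.29], [0.38, 0.0, 0.27], [0.41, -0.1, 0.25], [0.45, -0.2, 0.23], [0.52, -0.4, 0.19]]
(478, 28) [[0.23, 0.1, 0.43], [0.25, 0.0, 0.42], [0.28, -0.1, 0.42], [0.3, -0.2, 0.41], [0.35, -0.4, 0.41]]
(520, 25) [[0.16, 0.1, 0.43], [0.18, -0.0, 0.43], [0.19, -0.1, 0.42], [0.21, -0.2, 0.42], [0.24, -0.4, 0.41]]
[ 0.42780601 -0.21669448  0.3       ] [ 0.48505481 -0.20943398  0.4       ] [ 0.48223771 -0.10310544  0.15      ]
(338, 28) [[0.47, 0.2, 0.43], [0.53, 0.1, 0.43], [0.59, 0.0, 0.42]]
(325, 12) [[0.5, 0.2, 0.46], [0.57, 0.1, 0.46], [0.63, 0.0, 0.46]]
h.py
pics
```

Run:
```python
from h import *
print(np.round(current_eef_pos(),3),np.round(current_eef_rot(),1))
for P,y in [((.17,-.45,.58),-70),((.17,-.45,.58),20),((.2,-.38,.58),0),((.43,0,.58),90),((.43,0,.58),0),((.40,.25,.5),90),((.40,.25,.5),-90),((.40,.3,.35),90),((.40,.3,.35),-90),((.49,.42,.06),90),((.49,.42,.06),-90)]:
    for r in(180,):
        q=solve_ik(P,[r,0,y]);print(P,y,None if q is None else np.round(q).tolist())
p=camera_params("wrist");R=np.array(p["R"]);print((-R.T@p["t"]-current_eef_pos()).round(3),R.round(2).tolist(),p["fovy"])
```

```text
[ 0.225 -0.61   0.223] [-180.     0.    20.3]
(0.17, -0.45, 0.58) -70 [55.0, 3.0, 10.0, 62.0, -1.0, 116.0, -96.0]
(0.17, -0.45, 0.58) 20 [61.0, 3.0, 3.0, 61.0, -0.0, 116.0, -6.0]
(0.2, -0.38, 0.58) 0 [55.0, -3.0, 2.0, 67.0, 0.0, 116.0, -34.0]
(0.43, 0, 0.58) 90 [39.0, -2.0, -42.0, 66.0, -1.0, 116.0, -4.0]
(0.43, 0, 0.58) 0 [39.0, -2.0, -42.0, 66.0, -1.0, 116.0, -94.0]
(0.4, 0.25, 0.5) 90 [33.0, 2.0, -72.0, 73.0, 2.0, 106.0, -38.0]
(0.4, 0.25, 0.5) -90 [-74.0, -4.0, 34.0, 77.0, 2.0, 106.0, 141.0]
(0.4, 0.3, 0.35) 90 [11.0, 2.0, -54.0, 90.0, 2.0, 89.0, -43.0]
(0.4, 0.3, 0.35) -90 [22.0, 4.0, -66.0, 90.0, 4.0, 89.0, 136.0]
(0.49, 0.42, 0.06) 90 [-2.0, 40.0, -60.0, 92.0, 36.0, 69.0, -69.0]
(0.49, 0.42, 0.06) -90 [-1.0, 42.0, -63.0, 92.0, 39.0, 71.0, 109.0]
[0.076 0.028 0.162] [[0.35, -0.94, -0.0], [-0.9, -0.33, 0.29], [-0.27, -0.1, -0.96]] 70.0584537469095
```

```bash
python3 - <<'E'
from h import *
goto_joints([55,-3,2,67,0,116,-34+90]); print(np.round(current_eef_pos(),3),current_t())
goto_joints([55,-3,2,67,0,116,84]); goto_joints([-30,-3,2,67,0,116,62]); print(np.round(current_eef_pos(),3),np.round(current_eef_rot(),1),current_t(),np.round(current_force(),1))
for k,P in enumerate([(.44,.24,.32),(.46,.34,.30)]):
    q=solve_ik(P,[180,0,180]);print(np.round(q).tolist())
    goto_joints(q); pause(.15)
    p=camera_params("wrist");im=get_image("wrist");save("w%d"%k,im);np.save("pics/w%d.npy"%k,p,allow_pickle=True)
    for n in("slide_knob","rim_lock"):
        print(n,[(np.round(d["position"],3).tolist(),round(d["conf"],2),proj(p,d["position"])[0].round().tolist()) for d in look_for("wrist",n)[:3]])
    print(current_t())
E
python3 -c "
import cv2,numpy as np
a=cv2.imread('pics/w0.png');b=cv2.imread('pics/w1.png')
cv2.imwrite('pics/w01.png',cv2.resize(np.vstack([a,b]),(800,1200))[::,:])
cv2.imwrite('pics/w0v.png',cv2.resize(a,(800,600),interpolation=3));cv2.imwrite('pics/w1v.png',cv2.resize(b,(800,600),interpolation=3))"
```

```text
[ 0.195 -0.384  0.581] 2.1667
[0.399 0.16  0.582] [179.9  -0.  179.9] 4.7917 [-0.5  0.2  0. ]
[-32.0, -0.0, -2.0, 95.0, -0.0, 85.0, 56.0]
slide_knob [([0.357, 0.421, 0.039], 0.75, [405.0, 116.0]), ([0.489, 0.423, 0.06], 0.6, [401.0, 211.0])]
rim_lock [([0.427, 0.169, 0.058], 0.69, [227.0, 168.0])]
6.1667
[-36.0, 9.0, -5.0, 88.0, 1.0, 84.0, 48.0]
slide_knob [([0.49, 0.425, 0.059], 0.69, [339.0, 202.0])]
rim_lock [([0.426, 0.178, 0.058], 0.79, [156.0, 155.0])]
6.9667
```

View pics/w0v.png

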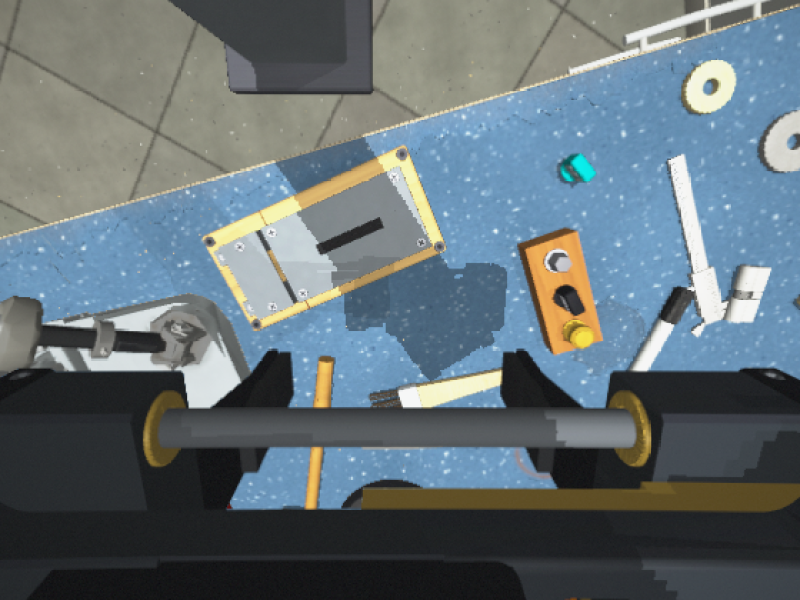

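View pics/w1v.png

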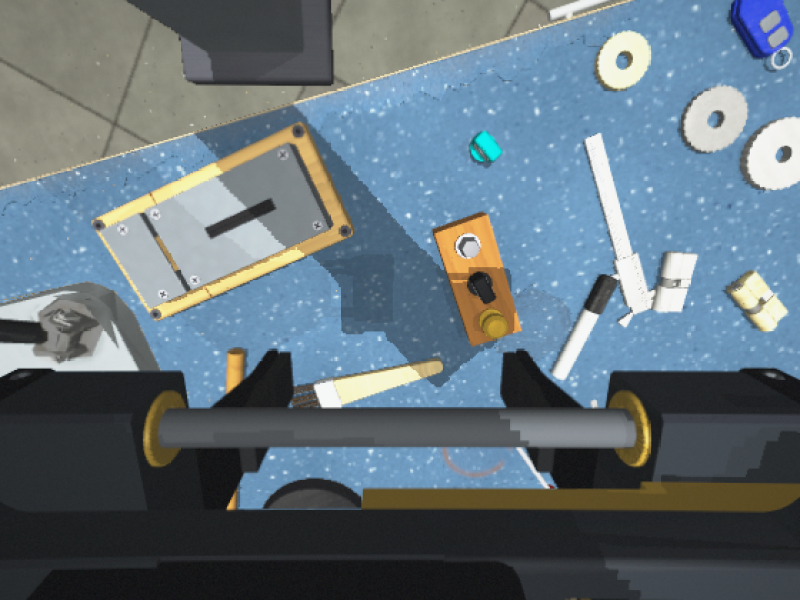

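w0 and w1 show the slot at w0v (318,249)–(383,222) and w1v (207,232)–(273,204). The black knob is in the middle hole at w0v (570,300) and w1v (482,287). The turquoise one lies apart. Next I'll measure.

```bash
cat > m.py <<'E'
from h import *
sc=1/1.4286
P=[np.load("pics/w%d.npy"%k,allow_pickle=True).item() for k in(0,1)]
box=[((310,390),(212,258)),((198,282),(194,242))]
ends=[]
for k in(0,1):
    g=cv2.cvtColor(cv2.imread("pics/w%d.png"%k),cv2.COLOR_BGR2GRAY)
    (x0,x1),(y0,y1)=[[int(v*sc) for v in b] for b in box[k]]
    m=(g[y0:y1,x0:x1]<50).astype(np.uint8)
    n,l,st,ce=cv2.connectedComponentsWithStats(m); i=1+np.argmax(st[1:,4]); ys,xs=np.where(l==i)
    r=cv2.minAreaRect(np.c_[xs+x0,ys+y0].astype(np.float32)); b=cv2.boxPoints(r)
    b=b[np.argsort(b[:,0])]; ends.append((b[:2].mean(0),b[2:].mean(0))); print(k,st[i,4],r[1],np.round(ends[-1],1).tolist())
E_=[tri([(P[0],ends[0][j]),(P[1],ends[1][j])]) for j in(0,1)]
print("slot ends tri",np.round(E_,4).tolist())
for k in(0,1):
    a=[at_z(P[k],ends[k][j],.058) for j in(0,1)]; d=a[0]-a[1]; print("z58 mid",((a[0]+a[1])/2).round(4),"len",np.linalg.norm(d).round(4),"thrown dir",np.degrees(np.arctan2(d[1],d[0])).round(2))
cor=[[(519,243),(577,229),(602,346),(553,355)],[(433,230),(487,213),(522,330),(470,344)]]
for k in(0,1):
    c=np.array([at_z(P[k],np.array(u)*sc,.032) for u in cor[k]]);print("block",c.mean(0).round(4),(c[2]-c[1]+c[3]-c[0])[:2].round(3)/2,np.linalg.norm(c[1]-c[0]).round(3),np.degrees(np.arctan2(*(c[2]-c[1]+c[3]-c[0])[1::-1])).round(1))
C=[tri([(P[0],np.array(cor[0][j])*sc),(P[1],np.array(cor[1][j])*sc)]) for j in range(4)];print("block tri",np.mean(C,0).round(4))
kn=[(570,300),(482,288)]
print("knob",tri([(P[k],np.array(kn[k])*sc) for k in(0,1)]).round(4),[at_z(P[k],np.array(kn[k])*sc,.05).round(4).tolist() for k in(0,1)])
if __name__=="__main__":
    b=cv2.imread("pics/w1.png")[135:245,280:390]; a=cv2.imread("pics/w0.png")[150:260,345:455]
    cv2.imwrite("pics/kn.png",cv2.resize(np.hstack([a,b]),(800,400),interpolation=3))
E
python3 m.py
```

```text
0 318 (7.130977630615234, 44.58878707885742) [[225.39999389648438, 173.3000030517578], [266.20001220703125, 155.3000030517578]]
1 117 (7.155416965484619, 16.099689483642578) [[175.1999969482422, 149.39999389648438], [189.60000610351562, 142.1999969482422]]
slot ends tri [[0.4445, 0.1493, -0.0837], [0.4084, 0.2252, 0.0621]]
z58 mid [0.4213 0.1959 0.058 ] len 0.0638 thrown dir -66.54
z58 mid [0.4135 0.2141 0.058 ] len 0.0219 thrown dir -64.81
block [0.4917 0.4235 0.032 ] [0.1305 0.047 ] 0.061 19.8
block [0.4901 0.4245 0.032 ] [0.123 0.044] 0.055 19.7
block tri [0.491  0.4245 0.0273]
knob [0.4928 0.4256 0.0461] [[0.4914, 0.424, 0.05], [0.4921, 0.4248, 0.05]]
```

View pics/kn.png

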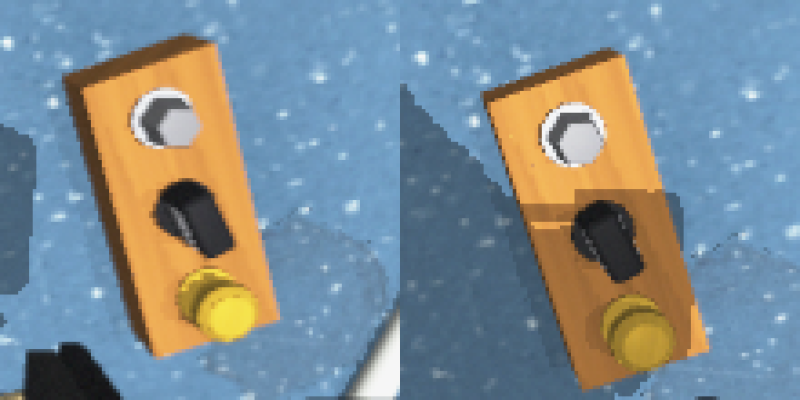

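The crop confirms the black bar knob in the middle hole. I'll refine the block corners and the slot edges.

```bash
cat > m2.py <<'E'
from h import *
P=[np.load("pics/w%d.npy"%k,allow_pickle=True).item() for k in(0,1)]
s=110/400
cor=[np.array([(84,95),(217,45),(279,321),(157,357)])*s+[345,150],np.array([(88,100),(228,55),(308,350),(183,390)])*s+[280,135]]
for k in(0,1):
    c=np.array([at_z(P[k],u,.032) for u in cor[k]]);v=c[2]-c[1]+c[3]-c[0];print("block",c.mean(0).round(4),"L",np.linalg.norm(v/2).round(3),"W",np.linalg.norm(c[1]-c[0]+c[2]-c[3]).round(3)/2,"yaw",np.degrees(np.arctan2(v[1],v[0])).round(1))
print("block tri",np.mean([tri([(P[0],cor[0][j]),(P[1],cor[1][j])]) for j in range(4)],0).round(4))
# knob grip top face corners (far/near ends of bar)
kt=[np.array([214,230])*s+[345,150],np.array([222,252])*s+[280,135]]
# slot by subpixel
box=[(222,150,272,179),(140,138,196,168)]
for k in(0,1):
    g=cv2.cvtColor(cv2.imread("pics/w%d.png"%k),cv2.COLOR_BGR2GRAY); x0,y0,x1,y1=box[k]
    for th in(60,75,90):
        m=(g[y0:y1,x0:x1]<th).astype(np.uint8);n,l,st,ce=cv2.connectedComponentsWithStats(m);i=1+np.argmax(st[1:,4]);ys,xs=np.where(l==i)
        b=cv2.boxPoints(cv2.minAreaRect(np.c_[xs+x0,ys+y0].astype(np.float32)));b=b[np.argsort(b[:,0])]
        a=[at_z(P[k],b[j:j+2].mean(0),.058) for j in(0,2)];cm=np.array([xs.mean()+x0,ys.mean()+y0]);d=a[0]-a[1];d=d/np.linalg.norm(d)
        A=at_z(P[k],cm,.058)
        print(k,th,st[i,4],"len",np.linalg.norm(a[0]-a[1]).round(4),"mid",((a[0]+a[1])/2).round(4)[:2],A.round(4)[:2],"dir",np.degrees(np.arctan2(d[1],d[0])).round(1),cm.round(1),"g",np.percentile(g[y0:y1,x0:x1],[5,50,90]))
E
python3 m2.py
```

```text
block [0.493  0.4263 0.032 ] L 0.128 W 0.0555 yaw 19.6
block [0.4917 0.4259 0.032 ] L 0.13 W 0.0555 yaw 19.1
block tri [0.4915 0.4253 0.0348]
0 60 348 len 0.0684 mid [0.4222 0.194 ] [0.422  0.1944] dir -66.7 [244.7 164.8] g [ 39. 134. 136.]
0 75 353 len 0.0686 mid [0.4222 0.1941] [0.422  0.1944] dir -66.6 [244.7 164.8] g [ 39. 134. 136.]
0 90 393 len 0.0686 mid [0.4221 0.194 ] [0.4218 0.1946] dir -66.7 [244.8 164.7] g [ 39. 134. 136.]
1 60 351 len 0.0678 mid [0.4223 0.1944] [0.4214 0.1955] dir -66.3 [168.9 151.9] g [ 41. 186. 207.]
1 75 386 len 0.0684 mid [0.4227 0.1942] [0.4215 0.1955] dir -65.8 [168.9 152. ] g [ 41. 186. 207.]
1 90 405 len 0.0685 mid [0.4224 0.1941] [0.4218 0.1952] dir -66.4 [168.6 152.2] g [ 41. 186. 207.]
```

```bash
cat >> h.py <<'E'
MID=np.array([.4220,.1946]); a=np.radians(-66.5); DY=np.array([np.cos(a),np.sin(a)]); DX=np.array([DY[1],-DY[0]]); LROT=[180,0,-156.5]
def LP(s,x,z): return list(MID+(s-.035)*DY+x*DX)+[z]   # s: m ahead of slot rear
def st(tag=""): print(tag,"pos",np.round(current_eef_pos(),4),"F",np.round(current_force(),1),"t",round(current_t(),2))
E
python3 - <<'E'
from h import *
P=[np.load("pics/w%d.npy"%k,allow_pickle=True).item() for k in(0,1)]
print("slot tri",tri([(P[0],(244.7,164.8)),(P[1],(168.8,152.1))]).round(4))
K0=(.4918,.4257); R=[180,0,-160.6]
set_gripper(.5)
goto((*K0,.11),R); st("above")
print("guard",move_l((*K0,.038),rate=.1,guard=8)); st("down")
set_gripper(0); pause(.1); print("gap",current_finger_gap()*87,current_grip_force()); st("gripped")
move_l((*K0,.13),rate=.12); pause(.1); print("gap",current_finger_gap()*87,current_grip_force()); st("lift")
goto(LP(.047,0,.13),LROT); pause(.1); st("hover"); print(np.round(current_eef_rot(),1),np.round(LP(.047,0,.13),4))
p=camera_params("wrist");save("w3",get_image("wrist"));print(proj(p,[current_eef_pos()]))
save("side3",get_image("side"));save("sc3",get_image("scene"))
E
python3 -c "
import cv2,numpy as np
a=cv2.imread('pics/side3.png')[170:300,120:260];b=cv2.imread('pics/sc3.png')[130:260,280:420];
cv2.imwrite('pics/v3.png',cv2.resize(np.hstack([a,b]),(800,371),interpolation=3))"
```

```text
slot tri [0.4222 0.1942 0.0546]
above pos [0.4926 0.4258 0.1116] F [-0.5 -0.3  0.3] t 8.8
guard False
down pos [0.4922 0.426  0.0387] F [ 0.1  0.9 -0.1] t 9.67
gap 14.197908410289152 30.000224257819355
gripped pos [0.4918 0.4257 0.0381] F [-0.1 -0.2  1.9] t 10.39
gap 13.923206469879064 29.999883589334786
lift pos [0.4913 0.4252 0.1288] F [-0.3  0.1  0. ] t 11.41
hover pos [0.4273 0.1852 0.1301] F [0.4 0.1 0. ] t 12.49
[ 180.     0.  -156.4] [0.4268 0.1836 0.13  ]
[[277.39112763 259.5588463 ]]
```

View pics/v3.png

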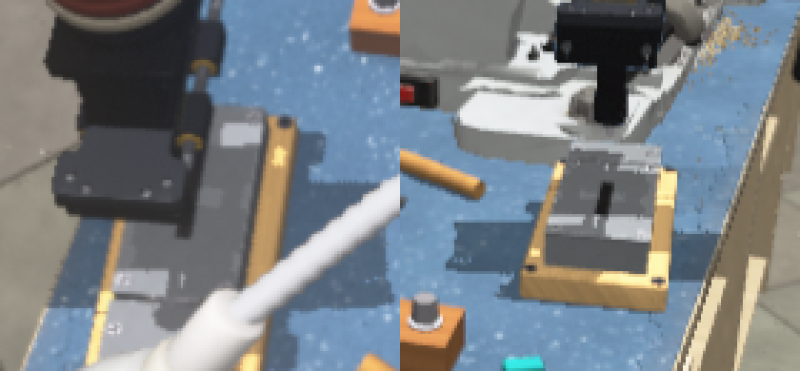

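The knob is gripped (gap 13.9 mm) and hangs above the slot. Next I feel downward.

Run:
```python
from h import *
move_l(LP(.047,0,.085),rate=.1); pause(.2); st("pre"); print(np.round(LP(.047,0,.085),4))
for x in(0,.0015,-.0015,.003,-.003):
    move_l(LP(.047,x,.082),rate=.05); pause(.1)
    g=move_l(LP(.047,x,.069),rate=.015,guard=4); pause(.1); z=current_eef_pos()[2]; st((x,g))
    if z<.0745: break
    move_l(LP(.047,x,.082),rate=.05)
```

```text
pre pos [0.4273 0.1838 0.0857] F [-0.5  0.5 -0.7] t 13.44
[0.4268 0.1836 0.085 ]
(0, True) pos [0.4268 0.1836 0.0717] F [-1.2 -1.3  7.4] t 14.57
```

Run:
```python
from h import *
s=.047;zc=.0715;F0=np.array(current_force())
while s>.0035:
    s-=.001; g=move_l(LP(s,0,zc),rate=.015,guard=8); pause(.03)
    F=np.array(current_force());p=np.array(current_eef_pos());fy=F[:2]@DY;fx=F[:2]@DX
    sa=(p[:2]-MID)@DY+.035
    print(round(s*1e3,1),round(sa*1e3,1),"zc",round(zc*1e3,2),"z",round(p[2]*1e3,2),"Fx,y,z",fx.round(1),fy.round(1),F[2].round(1),g,round(current_t(),2))
    if p[2]<.0701 or abs(fy)>7 or abs(fx)>8 or g: break
    zc+=np.clip((F[2]-5)*5e-5,-.0003,.0003)
```

```text
46.0 46.2 zc 71.5 z 71.76 Fx,y,z 0.4 0.7 5.0 False 14.85
45.0 45.4 zc 71.5 z 71.76 Fx,y,z 1.1 2.4 5.5 False 15.13
44.0 44.4 zc 71.52 z 71.76 Fx,y,z -0.7 2.4 5.2 False 15.42
43.0 43.4 zc 71.53 z 71.77 Fx,y,z 0.4 3.2 4.6 False 15.7
42.0 42.4 zc 71.51 z 71.75 Fx,y,z -0.9 2.5 4.9 False 15.98
41.0 41.4 zc 71.51 z 71.74 Fx,y,z -0.6 3.6 4.0 False 16.27
40.0 40.4 zc 71.46 z 71.72 Fx,y,z 0.9 3.0 6.4 False 16.55
39.0 39.3 zc 71.53 z 71.75 Fx,y,z -0.4 2.8 5.2 False 16.83
38.0 38.3 zc 71.54 z 71.73 Fx,y,z -0.4 2.6 5.5 False 17.12
37.0 37.3 zc 71.57 z 71.76 Fx,y,z 0.6 2.2 4.7 False 17.4
36.0 36.3 zc 71.55 z 71.73 Fx,y,z 0.8 3.4 6.7 False 17.68
35.0 35.1 zc 71.64 z 71.75 Fx,y,z -1.2 3.0 4.8 False 17.97
34.0 34.1 zc 71.63 z 71.74 Fx,y,z -0.9 3.1 4.6 False 18.25
33.0 33.1 zc 71.61 z 71.74 Fx,y,z -0.4 3.6 6.1 False 18.53
32.0 32.0 zc 71.66 z 71.76 Fx,y,z 0.1 2.8 5.0 False 18.82
31.0 31.0 zc 71.66 z 71.72 Fx,y,z -0.4 2.3 4.8 False 19.1
30.0 30.1 zc 71.65 z 71.71 Fx,y,z -0.2 3.0 5.5 False 19.38
29.0 29.0 zc 71.68 z 71.73 Fx,y,z -1.3 3.6 4.6 False 19.67
28.0 28.0 zc 71.66 z 71.67 Fx,y,z -0.6 2.6 4.4 False 19.95
27.0 26.9 zc 71.63 z 71.59 Fx,y,z 0.5 3.4 5.4 False 20.23
26.0 25.8 zc 71.65 z 71.54 Fx,y,z -0.2 2.1 3.0 False 20.52
25.0 24.5 zc 71.54 z 71.2 Fx,y,z -0.5 0.0 -0.5 False 20.8
24.0 23.9 zc 71.27 z 71.08 Fx,y,z 0.6 -0.2 0.1 False 21.08
23.0 23.0 zc 71.02 z 71.0 Fx,y,z -0.2 -0.3 -0.7 False 21.37
22.0 22.0 zc 70.74 z 70.73 Fx,y,z -0.2 -0.3 -0.6 False 21.65
21.0 21.0 zc 70.46 z 70.45 Fx,y,z -1.1 0.3 -1.0 False 21.93
20.0 20.4 zc 70.16 z 70.18 Fx,y,z -1.0 2.4 0.8 False 22.22
19.0 20.0 zc 69.95 z 70.02 Fx,y,z 0.3 5.5 1.5 False 22.5
```

The drop was felt at about 24.5 mm, with the rear wall at about 20.4 mm, so the socket centre is about 22 mm ahead of the slot's rear end. I centre there and push home gently.

Run:
```python
from h import *
S=.0219
move_l(LP(S,0,.0700),rate=.01); pause(.15); st("centred")
g=move_l(LP(S,0,.0615),rate=.01,guard=12); st(g); pause(.15)
F=np.array(current_force());p=np.array(current_eef_pos())
st("down"); print("s,x mm",((p[:2]-MID)@DY+.035)*1e3,(p[:2]-MID)@DX*1e3,"Fx,Fy",F[:2]@DX,F[:2]@DY)
```

```text
centred pos [0.4167 0.2068 0.07  ] F [-0.6  0.  -1. ] t 23.09
True pos [0.4167 0.2066 0.064 ] F [-0.9 -0.5  6.9] t 23.73
down pos [0.4168 0.2066 0.064 ] F [-1.  -0.2  5.3] t 23.88
s,x mm 21.926990938163037 0.024022467254217153 Fx,Fy 0.9648722676536268 -0.18662564697179695
```

Run:
```python
from h import *
S=.0219
g=move_l(LP(S,0,.0610),rate=.006,guard=18); st(("press",g)); pause(.1); st()
zc=current_eef_pos()[2]-.0001
move_l(LP(S,0,zc),rate=.01); pause(.1); st("light")
for s in(.028,.035,.0395):
    g=move_l(LP(s,0,zc),rate=.02,guard=24); pause(.05); p=np.array(current_eef_pos());F=np.array(current_force())
    print(s,g,"s",(((p[:2]-MID)@DY+.035)*1e3).round(2),"z",p[2].round(4),"Fx,y,z",(F[:2]@DX).round(1),(F[:2]@DY).round(1),F[2].round(1),round(current_t(),2))
    if g: break
```

```text
('press', True) pos [0.4168 0.2066 0.064 ] F [-1.4 -0.8  6.8] t 24.15
 pos [0.4168 0.2066 0.064 ] F [-0.8 -0.5  5.9] t 24.25
light pos [0.417  0.2067 0.064 ] F [0.3 0.1 3.2] t 24.6
0.028 False s 25.98 z 0.064 Fx,y,z -0.9 -8.0 1.8 25.11
0.035 False s 32.69 z 0.064 Fx,y,z -0.4 -9.7 2.0 25.66
0.0395 False s 37.15 z 0.0641 Fx,y,z 1.3 -10.2 3.0 26.08
```

Run:
```python
from h import *
zc=.0639
for s in np.arange(.0415,.0505,.001):
    g=move_l(LP(s,0,zc),rate=.015,guard=15); pause(.08); p=np.array(current_eef_pos());F=np.array(current_force())
    fy=F[:2]@DY
    print(round(s,4),g,"s",(((p[:2]-MID)@DY+.035)*1e3).round(2),"z",p[2].round(4),"Fx,y,z",(F[:2]@DX).round(1),fy.round(1),F[2].round(1),round(current_t(),2))
    if fy<-24: break
```

```text
0.0415 False s 39.0 z 0.064 Fx,y,z -0.2 -10.7 3.2 26.45
0.0425 False s 39.9 z 0.064 Fx,y,z 0.7 -10.4 2.2 26.78
0.0435 False s 40.85 z 0.064 Fx,y,z 1.0 -11.0 2.9 27.12
0.0445 False s 41.84 z 0.064 Fx,y,z 0.5 -11.1 3.2 27.45
0.0455 False s 42.86 z 0.064 Fx,y,z 0.4 -11.1 2.4 27.78
0.0465 False s 43.82 z 0.064 Fx,y,z 0.5 -10.9 2.4 28.12
0.0475 False s 44.22 z 0.064 Fx,y,z 0.4 -12.9 2.3 28.45
0.0485 False s 44.38 z 0.0641 Fx,y,z 0.1 -16.3 1.8 28.78
0.0495 False s 44.55 z 0.0641 Fx,y,z 0.6 -19.6 3.0 29.12
```

Run:
```python
from h import *
move_l(LP(.0505,0,.0639),rate=.01); pause(.2); st("end push")
move_l(LP(.0437,0,.0638),rate=.03); pause(.2); st("relax")
p=np.array(current_eef_pos());F=np.array(current_force());print(((p[:2]-MID)@DY+.035)*1e3,F[:2]@DY)
set_gripper(.35); pause(.2); st("open"); print(current_finger_gap()*87)
p=list(current_eef_pos()); move_l((p[0],p[1],.16),rate=.1)
goto((.40,.30,.32),LROT); pause(.2); st("up")
save("w4",get_image("wrist"));pw=camera_params("wrist");print(proj(pw,[LP(.0437,0,.07)]),[(np.round(d["position"],4),d["conf"]) for d in look_for("wrist","slide_knob")])
save("side4",get_image("side"));save("sc4",get_image("scene"));print([(np.round(d["position"],4),d["conf"]) for d in look_for("scene","slide_knob")])
u,v=proj(pw,[LP(.0437,0,.07)])[0].astype(int)
import cv2
a=cv2.imread("pics/w4.png")[max(v-60,0):v+60,max(u-60,0):u+60];b=cv2.imread("pics/side4.png")[190:310,130:250];c=cv2.imread("pics/sc4.png")[150:240,305:395]
cv2.imwrite("pics/v4.png",np.hstack([cv2.resize(i,(266,266),interpolation=3) for i in(a,b,c)]))
```

```text
end push pos [0.4261 0.1857 0.0642] F [-8.9 19.8  3.2] t 29.57
relax pos [0.4257 0.1869 0.0641] F [-2.   3.7  5.8] t 30.14
43.54527085292792 -4.141332516892012
open pos [0.4255 0.1866 0.0638] F [-0.2  0.   0.1] t 30.98
30.35635796996448
up pos [0.4002 0.2986 0.3185] F [-1.2  0.6  0.6] t 33.09
[[194.63770716 164.93641338]] [(array([0.4216, 0.1897, 0.0861]), 0.89), (array([0.3581, 0.4195, 0.0356]), 0.5), (array([0.4579, 0.4183, 0.0287]), 0.45)]
[(array([0.3521, 0.4313, 0.0314]), 0.72), (array([0.5301, 0.5509, 0.019 ]), 0.59), (array([0.4208, 0.1931, 0.0728]), 0.53)]
```

View pics/v4.png

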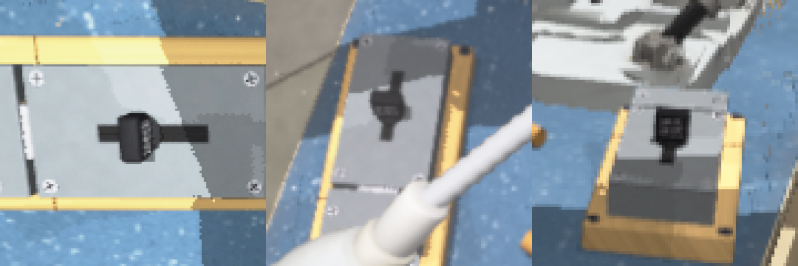

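The knob stands upright with its collar flat on the cover. The bolt shows across the gap into the keep, and its front stop was felt at 44.2 mm.

```bash
python3 -c "
from workcell import *
print(job_done())"
```

```text
the job is handed in; nothing more can be done
None
```

The black slide knob is fitted and pushed home in the bolt's socket, the bolt is slid fully out to its front stop, and the gripper has let go with the knob upright. I handed the job in at about 33 s; the handing-in gave no verdict.

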